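Clear the jammed fruit chute

TASK

An oversized orange has jammed in the narrow opening of the sloping metal fruit chute, and the two limes behind it cannot roll down. Nudge the orange back up the slope, out of the opening, and over into the side bay to the left of the opening (seen looking up the slope), rolling it rather than lifting it out of the chute. Leave the orange lying in the bay and both limes lying in the outlet lane below the opening, where they roll by themselves once the way is free. The fruit in the red bowl has no part in this.

Things in the scene. Friction and masses are not known exactly. Their poses are not given: they have to be found in the camera images.
- opening (a point): Middle of the 52 mm wide opening of the fixed sloping metal chute, on its floor, 45 mm above the table. Axes tilted with the floor: x up the slope (8 degrees), y left to the side bay, z square to the floor. It lies between two round noses, 10 mm thick, at y = +31 and -31 mm. All chute walls are 24 mm high, 4 mm thick: a tip 27 mm or more above the floor passes over them.
- bay (a point): Point on the floor of the side bay, below where the orange's centre comes to rest; same axes as the opening; at x = -5, y = 90 mm from the opening. The bay lies left of the left nose, from y = 36 to 122 mm, open up the slope; its lower wall slants from x = -22, y = 31 to x = -52, y = 124 mm (from the opening). The orange rolls into its lower left corner by itself.
- lane_end (a point): Middle of the closed lower end of the outlet lane, on the floor; same axes as the opening, 153 mm straight down the slope from it. The lane is 52 mm wide and open above.
- orange_center (a point): Centre of the jammed loose orange, a ball of 66 mm diameter, about 150 g, rolling freely. It rests on the floor against both noses, its centre 20 mm up the slope from the opening. To pass the left nose its centre must be pushed to about 40 mm up the slope from the opening, then left; once left of the nose it rolls into the bay by itself. Only the position matters.
- lime_1_center (a point): Point at the centre of a loose green lime, a ball of 44 mm diameter, about 60 g, that rests up the slope against the orange and the feed wall. It rolls by itself through the opening, down to the end of the lane, once orange and gripper are out of its way. Only the position matters.
- lime_2_center (a point): Point at the centre of a loose green lime, a ball of 44 mm diameter, about 60 g, that rests up the slope against the first lime and the feed wall, and follows it down the lane. Only the position matters.
- orange: The same jammed orange as a body, origin at its centre.
- lime_1: The first lime as a body, origin at its centre.
- lime_2: The second lime as a body, origin at its centre.
There are look-alikes about, which are no part of the job. Leave any blue or pink look-alike of the lime_1 alone.

How it is judged:
By the outcome, as a careful person would: the job done as asked, in the order asked, and still so for the second after the job is handed in, with the robot touching nothing.
It also fails if it takes over 40 s, if anything falls off the work surface, if the arm or the gripper's body presses on something with over 40 N, if the wrist force passes 120 N, or if a joint passes its speed limit or range.

ROBOT

A 7-joint arm with a two-finger parallel gripper is mounted at the origin on a cart in front of the work surface, level with it; the furniture and walls round the work are solid. World frame = base frame: x ahead of the robot, y to its left, z up, the work surface at z = 0. Lengths are in m, angles in rad, forces in N, time in s.
With the tool pointing down it reaches from about 0.4 to 0.85 m from the base axis. Payload 10.4 kg.
Tool frame: the origin (TCP) lies at the very end of the fingers, on their centre line; the grasp point (between the pads) lies 19 mm behind it; x points along the fingers, z is the direction in which the jaws open and shut, and the axes are right-handed (so a half turn about x gives the same grasp; the last joint's range is limited). The gripper opens to 85 mm and grips with 20 to 120 N. Pads are 22 mm wide; open, the fingers measure 114 mm over their backs; the gripper's body (76 mm by 85 mm) begins 54 mm behind the grasp point. The pads swing forward as they close: fully open they stand 13 mm farther back than shut.
Start: joints at [-0.023, 0.332, -0.065, 1.46, 0.022, 1.35, -0.088], TCP at [0.625, 0, 0.231] pointing down, gripper open.
Joint ranges: [-2.6, 2.6], [-0.5, 2.12], [-1.47, 1.34], [0.16, 2.42], [-1.27, 4.41], [0.06, 2.06], [-2.6, 2.6]. Speed limits (rad/s): [2.22, 2.22, 2.79, 2.79, 3.14, 3.14, 3.14].

INTERFACE

Orientations are given as a unit quaternion [x, y, z, w].
In Python, from workcell import readout, camera, manip gives the robot as it stands.
- The arm moves only by the shell command python3 -m inch 'ROWS' [FORCE]. ROWS is JSON, a list of rows, each a list of 3 entries, a list of its own where there are three numbers: the turn, a rotation vector about the tool's x, y, z in degrees, then the shift along the tool's x, y, z in mm, then the closure, from 0 (fully open) to 1 (shut). In form: [[[wx, wy, wz], [dx, dy, dz], hand], ...]. A call has 1 to 10 rows; each row is the pose to reach, as a shift and turn from the pose measured when the call began, along the tool's axes at that moment; what a row does not reach only later rows make up. A row lasts 1/8 s, in which the tool goes at most 62.5 mm and 10.7 degrees, less where a joint would pass 70% of its speed; a pose out of reach is approached as far as the arm can. A call with a gripper value outside its range is refused whole. The fingers move at their own pace and stop on an object; FORCE is the grip in N (left out, the last holds). Time passes only in rows, so rows that repeat a pose let the fingers close. It gives the time, the measured TCP pose, the force and the opening at its end, in the units of the state.
- readout.get_obs(): the state, without advancing time (a new reading comes with each control period).
- camera(name): name is "scene" or "side" or "wrist"; returns a dict with "pixels" (384x512x3 uint8, red, green, blue), "range_z" (384x512 float32, m along the optical axis (not along the pixel's ray), 0 where there is no reading), "intrinsics" (3x3 intrinsics, pixels), "extrinsics" (4x4, takes a point from world to camera coordinates); the wrist camera has in their place "T_tool_cam" (4x4, takes a point from camera to tool coordinates, whose origin is the TCP and whose axes are the tool frame's). Camera axes: x right, y down, z forward; pixel columns grow to the right and rows downward; lengths in m; the calibration is good to about 2 mm. A picture is of the moment at which its call begins: read the wrist's pose just before it.
- manip.hand_in(): hands the job in, once; it reports no verdict.
The state is a dict: "clock": time; "joint_pos": joint angles; "joint_velocities": joint speeds; "tau": joint torques, N m; "position": TCP position; "ee_rot": TCP orientation; "ft_force": force on the tool from outside, world axes, zero at the start; "torque": the same for the moment, N m; "grip_width": opening from 0.0 (shut) to 1.0 (fully open).
Only numpy, scipy, OpenCV 4.12 (cv2) and the standard library are available. Lean on these libraries where they do the work, as an engineer would, in place of code of your own. Each camera call takes 0.05 s, during which the arm holds its last target.

## Working session

There is one attempt and no reset: what is moved stays moved. The work goes in short steps, Python scripts to look and compute and a shell command to move; the robot and the scene stay as the last step left them, time stands still between calls to the robot, and variables do not carry over. Pictures are saved under pics/ and viewed, and the job is handed in when it is done.

```bash
mkdir -p pics; ls; python3 - <<'E'
from workcell import readout, camera, manip
import cv2,numpy as np
o=readout.get_obs()
for k,v in o.items(): print(k,np.round(v,4))
for n in ["scene","side","wrist"]:
    c=camera(n); cv2.imwrite(f"pics/{n}0.png",c["pixels"][:,:,::-1])
    np.savez(f"{n}0.npz",**c)
    print(n,c["intrinsics"].tolist()); print(np.round(c.get("extrinsics",c.get("T_tool_cam")),4).tolist())
E
```

```text
pics
clock 0.0
joint_pos [-0.0226  0.3329 -0.0647  1.4609  0.0216  1.3499 -0.0885]
joint_velocities [-0.002  -0.0015  0.0007  0.0032 -0.0003  0.0007  0.0004]
tau [ 5.0000e-04 -6.2545e+01  4.9700e-02 -3.9161e+01  1.6400e-02  9.8000e-03
 -0.0000e+00]
position [ 0.6246 -0.      0.2305]
ee_rot [-1.000e-04  7.076e-01 -0.000e+00  7.066e-01]
ft_force [-0.1918  0.5226 -0.0879]
torque [ 0.0365  0.0034 -0.0126]
grip_width 1.0029
scene [[374.53592751650774, 0.0, 252.77745690061494], [0.0, 374.53592751650774, 190.0265839874495], [0.0, 0.0, 1.0]]
[[-0.6441, -0.7649, 0.0065, 0.3547], [-0.5717, 0.4757, -0.6685, 0.3659], [0.5082, -0.4343, -0.7437, 0.6352], [0.0, 0.0, 0.0, 1.0]]
side [[478.27694099640354, 0.0, 243.98147958493203], [0.0, 478.27694099640354, 193.5947052505665], [0.0, 0.0, 1.0]]
[[0.8702, -0.4927, 0.006, -0.426], [-0.1803, -0.3296, -0.9268, 0.2038], [0.4586, 0.8053, -0.3756, 0.7274], [0.0, 0.0, 0.0, 1.0]]
wrist [[301.97189181511175, 0.0, 256.61676968798577], [0.0, 301.97189181511175, 194.96997814320264], [0.0, 0.0, 1.0]]
[[-0.0005, -0.3053, 0.9523, -0.1431], [-0.0001, -0.9523, -0.3053, 0.0775], [1.0, -0.0003, 0.0005, -0.0002], [0.0, 0.0, 0.0, 1.0]]
```

View pics/scene0.png

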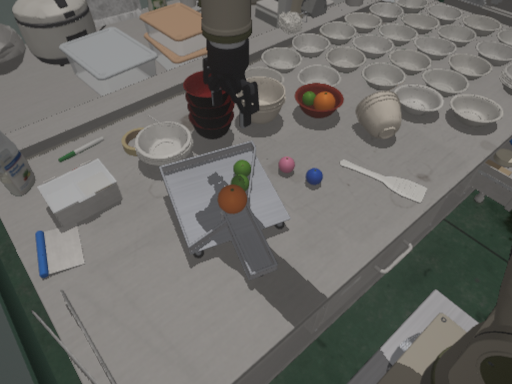

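View pics/side0.png

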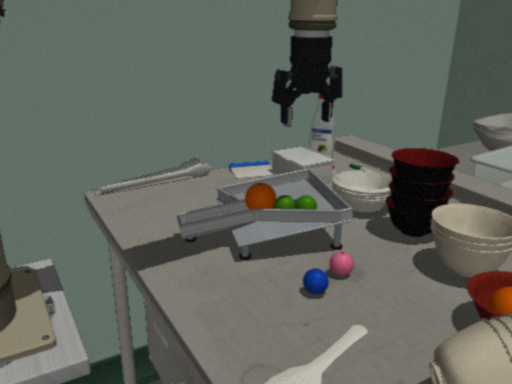

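View pics/wrist0.png

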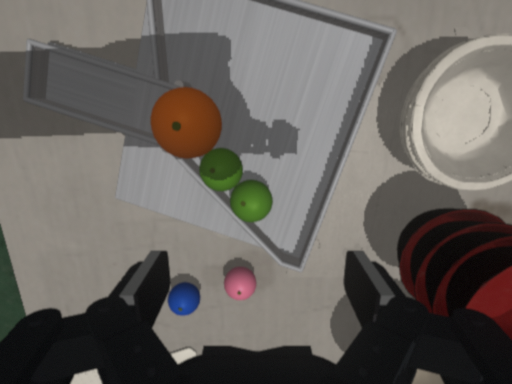

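The wrist view shows the orange at about (186,123), the limes at (221,170) and (251,201), and the lane running left to about (35,75). The bay is above the orange in the image, around (195,40). The pink and blue balls at (240,283) and (184,299) are the decoys. Next I'll measure positions.

```bash
cat > h.py <<'E'
import numpy as np,cv2
from scipy.spatial.transform import Rotation as R
def ball(c,lo,hi,T_wc,r,box=None):
    """mask by HSV, fit circle-center, cast ray; distance from depth median along the ray"""
    hsv=cv2.cvtColor(c["pixels"],cv2.COLOR_RGB2HSV)
    m=cv2.inRange(hsv,np.array(lo),np.array(hi))
    if box is not None:
        b=np.zeros_like(m);b[box[1]:box[3],box[0]:box[2]]=1;m=m*b
    v,u=np.nonzero(m&(c["range_z"]>0).astype(np.uint8)*255)
    z=c["range_z"][v,u];K=c["intrinsics"]
    P=np.stack([(u-K[0,2])/K[0,0]*z,(v-K[1,2])/K[1,1]*z,z],1)
    P=P@T_wc[:3,:3].T+T_wc[:3,3]
    return P
def fit(P,r):
    from scipy.optimize import least_squares
    x0=np.median(P,0)-[0,0,r*.7]
    s=least_squares(lambda x:np.linalg.norm(P-x,axis=1)-r,x0,loss='soft_l1',f_scale=.002)
    return s.x,np.median(np.abs(s.fun))
def T_of(c,pos=None,q=None):
    if "extrinsics" in c: return np.linalg.inv(c["extrinsics"])
    T=np.eye(4);T[:3,:3]=R.from_quat(q).as_matrix();T[:3,3]=pos
    return T@c["T_tool_cam"]
OR=((3,170,60),(15,255,255)); GR=((35,120,30),(75,255,255))
E
python3 - <<'E'
from h import *
pos=[.6246,0,.2305];q=[-1e-4,.7076,0,.7066]
bx={"scene":[(210,175,255,220),(225,172,255,192),(230,155,255,174)],"side":[(240,178,280,213),(277,192,295,212),(295,192,320,212)],"wrist":[(140,70,230,165),(195,145,245,190),(230,178,280,225)]}
for n in bx:
    c=dict(np.load(n+"0.npz"));T=T_of(c,pos,q)
    for nm,b,r,col in zip(["or","l1","l2"],bx[n],[.033,.022,.022],[OR,GR,GR]):
        P=ball(c,*col,T,r,b); x,e=fit(P,r); print(n,nm,len(P),np.round(x,4),round(e,4))
# chute floor plane from wrist
c=dict(np.load("wrist0.npz"));T=T_of(c,pos,q);K=c["intrinsics"]
def px(u,v):
    z=np.median(c["range_z"][v-1:v+2,u-1:u+2]);return (T@np.array([(u-K[0,2])/K[0,0]*z,(v-K[1,2])/K[1,1]*z,z,1]))[:3]
for p in [(60,75),(80,85),(110,95),(130,102),(240,40),(260,80),(300,60),(310,120),(290,190),(280,150),(180,30),(200,60)]: print(p,np.round(px(*p),4))
F=np.array([px(*p) for p in [(240,40),(260,80),(300,60),(310,120),(290,190),(280,150),(180,30),(200,60)]])
s=np.linalg.svd(F-F.mean(0));n=s[2][2]*np.sign(s[2][2][2]);print("floor n",n,"tilt",np.degrees(np.arccos(n[2])),"updir",np.degrees(np.arctan2(-n[1],-n[0])),s[1])
E
```

```text
return _methods._mean(a, axis=axis, dtype=dtype,
  ret = um.true_divide(
Traceback (most recent call last):
  File "h.py", line 17, in fit
    s=least_squares(lambda x:np.linalg.norm(P-x,axis=1)-r,x0,loss='soft_l1',f_scale=.002)
ValueError: Initial guess is outside of provided bounds
```

```bash
python3 - <<'E'
import cv2
a=cv2.imread("pics/wrist0.png")[0:290,0:420]; cv2.imwrite("pics/w0z.png",cv2.resize(a,None,fx=1.9,fy=1.9,interpolation=cv2.INTER_CUBIC))
E
```

```text
(no output)
```

View pics/w0z.png

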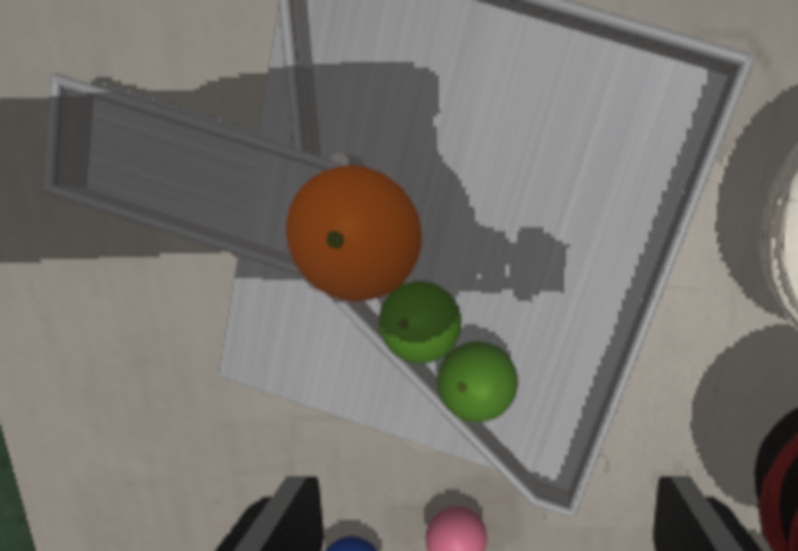

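```bash
python3 - <<'E'
from h import *
for n,pts in {"scene":[(232,200),(239,184),(242,168)],"side":[(260,195),(285,203),(306,203)],"wrist":[(195,120),(221,165),(251,201)]}.items():
    c=dict(np.load(n+"0.npz"));h=cv2.cvtColor(c["pixels"],cv2.COLOR_RGB2HSV)
    print(n,[(h[v,u].tolist(),float(c["range_z"][v,u])) for u,v in pts])
E
```

```text
scene [([11, 165, 125], 0.8000825047492981), ([47, 117, 85], 0.8532387614250183), ([47, 132, 110], 0.8802521824836731)]
side [([12, 243, 128], 0.9664491415023804), ([47, 207, 111], 0.9556963443756104), ([46, 240, 105], 0.943109393119812)]
wrist [([12, 209, 121], 0.2565755844116211), ([46, 157, 78], 0.2846250832080841), ([46, 163, 128], 0.28744927048683167)]
```

```bash
sed -i 's/^OR=.*/OR=((3,125,40),(16,255,255)); GR=((35,80,25),(75,255,255))/' h.py
cat > m.py <<'E'
from h import *
pos=[.6246,0,.2305];q=[-1e-4,.7076,0,.7066]
bx={"scene":[(210,175,255,220),(225,174,255,192),(230,155,255,174)],"side":[(240,178,280,213),(277,192,295,212),(295,192,320,212)],"wrist":[(140,70,230,165),(195,145,245,190),(230,178,280,225)]}
for n in bx:
    c=dict(np.load(n+"0.npz"));T=T_of(c,pos,q)
    for nm,b,r,col in zip(["or","l1","l2"],bx[n],[.033,.022,.022],[OR,GR,GR]):
        P=ball(c,*col,T,r,b); x,e=fit(P,r); print(n,nm,len(P),np.round(x,4),round(e,4))
c=dict(np.load("wrist0.npz"));T=T_of(c,pos,q);K=c["intrinsics"]
def px(u,v):
    z=np.median(c["range_z"][v-1:v+2,u-1:u+2]);return (T@np.array([(u-K[0,2])/K[0,0]*z,(v-K[1,2])/K[1,1]*z,z,1]))[:3]
for p in [(60,75),(80,85),(110,95),(130,102)]: print(p,np.round(px(*p),4))
print("rim:",*[np.round(px(*p),4) for p in [(31,43),(27,100),(160,81),(119,132),(390,31),(299,266)]])
F=np.array([px(*p) for p in [(240,40),(260,80),(300,60),(310,120),(290,190),(280,150),(180,30),(200,60)]])
s=np.linalg.svd(F-F.mean(0));n=s[2][2]*np.sign(s[2][2][2]);print("floor n",n,"tilt",np.degrees(np.arccos(n[2])),"updir",np.degrees(np.arctan2(-n[1],-n[0])),s[1], F.mean(0))
E
python3 m.py
```

```text
scene or 626 [0.5585 0.0553 0.0787] 0.0006
scene l1 189 [0.5893 0.008  0.0739] 0.001
scene l2 197 [ 0.6186 -0.0214  0.0789] 0.0006
side or 652 [0.5586 0.0564 0.0814] 0.0008
side l1 210 [0.5883 0.0103 0.0757] 0.0009
side l2 251 [ 0.6189 -0.0211  0.0815] 0.0007
wrist or 3825 [0.5579 0.0551 0.0802] 0.0003
wrist l1 1485 [0.5883 0.0093 0.0752] 0.0004
wrist l2 1447 [ 0.6179 -0.0216  0.0805] 0.0004
(60, 75) [0.4132 0.1011 0.0258]
(80, 85) [0.4348 0.0909 0.0292]
(110, 95) [0.4679 0.0807 0.0345]
(130, 102) [0.4894 0.0736 0.0373]
rim: [0.4047 0.1286 0.0488] [0.3891 0.0757 0.0496] [0.5325 0.093  0.0675] [0.4568 0.0383 0.0006] [0.7348 0.1304 0.0939] [ 0.669  -0.0911  0.0931]
floor n [-0.14044239  0.03817582  0.98935259] tilt 8.368464251056327 updir -15.20701806249256 [0.17662836 0.07867761 0.00085443] [0.62558384 0.08238784 0.05507548]
```

Measurements are consistent: the orange rests 33 mm off the floor, the opening comes out at z ≈ 45 mm, and the computed lane end matches the rim I measured. I'll go above and behind the orange with the jaws turned so both fingertips push up-left.

```bash
python3 -m inch '[[[10,0,0],[20,5,-25],0.8],[[20,0,0],[35,10,-50],0.8],[[30,0,0],[50,20,-75],0.8],[[40,0,0],[60,28,-100],0.8],[[50,0,0],[65,28,-109],0.8],[[60,0,0],[70,28,-109],0.8],[[61,0,0],[90,28,-109],0.8],[[61,0,0],[105,28,-109],0.8],[[61,0,0],[105,28,-109],0.8]]'
cat > st.py <<'E'
import sys
from h import *
from workcell import readout,camera
o=readout.get_obs();p=np.array(o["position"]);M=R.from_quat(o["ee_rot"]).as_matrix()
O=np.array([.5434,.0595,.0445]);yaw=np.radians(-16);t=np.radians(8)
C=np.array([[np.cos(t)*np.cos(yaw),np.cos(t)*np.sin(yaw),np.sin(t)],[-np.sin(yaw),np.cos(yaw),0],[0,0,0]]).T
C[:,2]=np.cross(C[:,0],C[:,1])
print("t",round(o["clock"],2),"tcp",np.round(p*1e3,1),"chute",np.round(C.T@(p-O)*1e3,1),"F",np.round(o["ft_force"],1),"w",round(o["grip_width"],2))
print("toolx",M[:,0].round(3),"y",M[:,1].round(3),"z",M[:,2].round(3))
if len(sys.argv)>1:
    # args: tag ; then balls from scene/side
    for n in ["scene","side"]:
        c=camera(n);T=T_of(c);cv2.imwrite(f"pics/{n}{sys.argv[1]}.png",cv2.resize(c["pixels"][:,:,::-1][90:300,120:360] if n=="scene" else c["pixels"][:,:,::-1][80:300,150:400],None,fx=2.5,fy=2.5))
        for nm,col,r in [("or",OR,.033),("lime",GR,.022)]:
            P=ball(c,*col,T,r)
            L=(P-O)@C; P=P[(L[:,0]>-.17)&(L[:,0]<.2)&(abs(L[:,1])<.14)&(L[:,2]>0)&(L[:,2]<.12)]
            if len(P)<20: print(n,nm,"few",len(P));continue
            if nm=="or":
                x,e=fit(P,r);print(n,nm,len(P),"chute",np.round((x-O)@C*1e3,1),round(e*1e3,1))
            else:
                _,lab,ctr=cv2.kmeans(P.astype(np.float32),2,None,(3,30,1e-5),5,cv2.KMEANS_PP_CENTERS)
                for k in (0,1):
                    Q=P[lab.ravel()==k]; x,e=fit(Q,r);print(n,nm,len(Q),"chute",np.round((x-O)@C*1e3,1),round(e*1e3,1))
E
python3 st.py 1
```

```text
clock: 1.27
position: [0.5148, 0.0279, 0.1246]
ee_rot: [0.358, 0.61, -0.359, 0.608]
ft_force: [0.0, 0.6, 1.0]
grip_width: 0.201
t 1.27 tcp [514.8  27.9 124.6] chute [ -7.5 -38.3  82. ] F [0.  0.6 1. ] w 0.2
toolx [-0.004 -0.    -1.   ] y [ 0.874  0.485 -0.003] z [ 0.485 -0.874 -0.001]
scene or 628 chute [20.2  0.3 31.8] 0.7
scene lime 44 chute [ 59.5 -35.7  21.5] 0.6
scene lime 106 chute [ 98.2 -57.6  21.2] 0.7
side or 638 chute [20.6  1.2 34.3] 0.8
side lime 237 chute [ 60.6 -34.8  23.2] 0.8
side lime 239 chute [ 98.7 -56.8  23. ] 0.8
```

```bash
python3 -m inch '[[[0,0,0],[25,0,0],0.8],[[0,0,0],[50,0,0],0.8],[[0,0,0],[50,0,0],0.8]]'; python3 st.py 2
```

```text
clock: 1.75
position: [0.5149, 0.0278, 0.0754]
ee_rot: [0.358, 0.61, -0.359, 0.608]
ft_force: [0.2, 0.3, -0.3]
grip_width: 0.198
t 1.75 tcp [514.9  27.8  75.4] chute [-14.2 -38.3  33.1] F [ 0.2  0.3 -0.3] w 0.2
toolx [-0.003 -0.    -1.   ] y [ 0.874  0.485 -0.003] z [ 0.485 -0.874 -0.001]
scene or 535 chute [20.1  0.1 31.7] 0.7
scene lime 97 chute [ 60.1 -35.   20.7] 0.7
scene lime 40 chute [ 98.3 -57.6  21.9] 0.9
side or 354 chute [19.6  0.6 35.4] 1.2
side lime 234 chute [ 60.8 -35.2  23.1] 0.8
side lime 242 chute [ 98.5 -56.9  23.2] 0.8
```

View pics/side2.png

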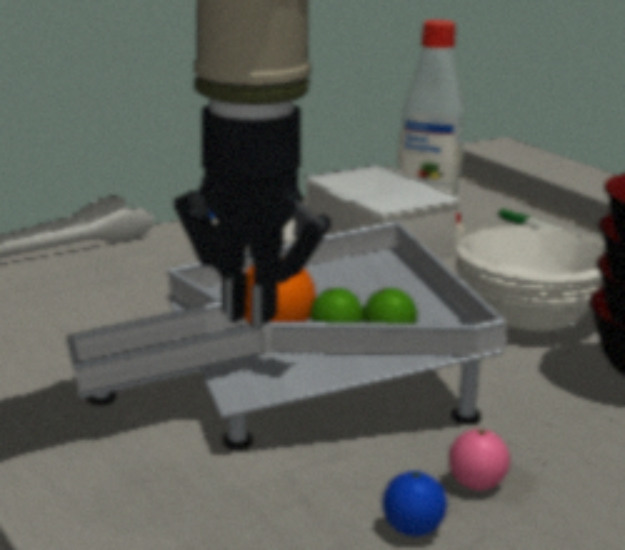

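View pics/scene2.png

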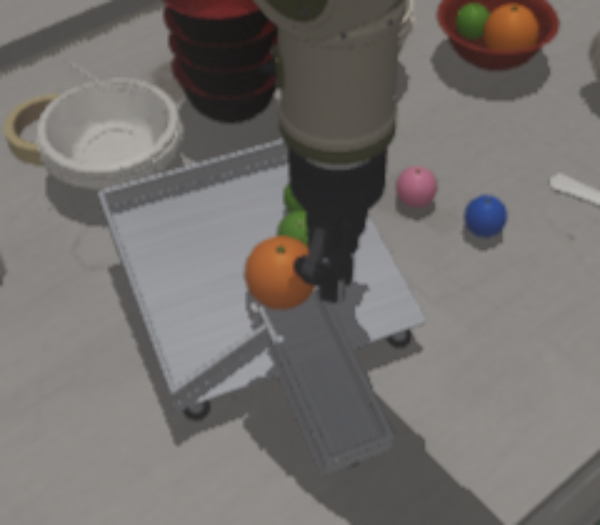

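Both fingertips stand free at the lower right of the orange, at side px (248,310), above the walls. I'll push up-left around the nose.

```bash
python3 -m inch '[[[0,0,0],[1,8,-2],0.8],[[0,0,0],[1,12,-1],0.8],[[0,0,0],[1,16,0],0.8],[[0,0,0],[1,21,-1],0.8],[[0,0,0],[1,26,-1],0.8],[[0,0,0],[1,26,-1],0.8]]'; python3 st.py 3
```

```text
clock: 2.6
position: [0.5391, 0.0419, 0.0762]
ee_rot: [0.359, 0.609, -0.358, 0.61]
ft_force: [-0.2, -0.1, -1.4]
grip_width: 0.201
t 2.6 tcp [539.1  41.9  76.2] chute [  5.1 -18.1  31.3] F [-0.2 -0.1 -1.4] w 0.2
toolx [ 0.001  0.    -1.   ] y [0.874 0.486 0.001] z [ 0.486 -0.874 -0.   ]
scene or 475 chute [34.7 16.5 31.7] 0.7
scene lime few 1
side or 323 chute [33.7 16.8 35.7] 1.2
side lime 239 chute [ 94.4 -54.3  23. ] 0.8
side lime 235 chute [ 56.7 -32.3  22.9] 0.9
```

View pics/scene3.png

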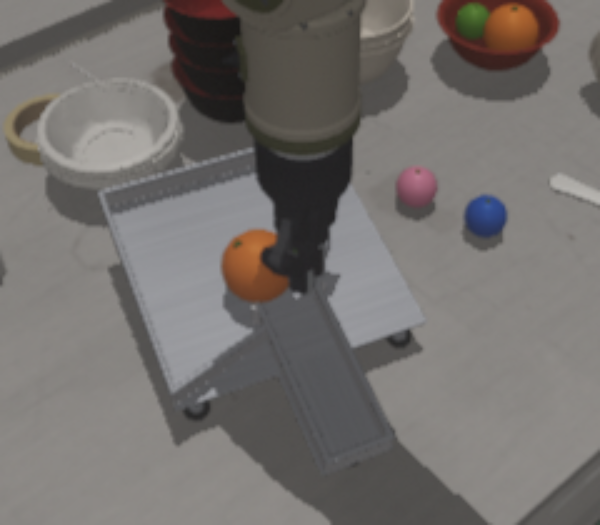

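The orange has moved to about (34,17) mm and is following the fingers as planned. I'll carry it past the nose.

```bash
python3 -m inch '[[[0,0,0],[0,4,-2],0.8],[[0,0,0],[0,8,-5],0.8],[[0,0,0],[0,12,-8],0.8],[[0,0,0],[0,16,-11],0.8],[[0,0,0],[0,20,-14],0.8],[[0,0,0],[0,24,-17],0.8],[[0,0,0],[0,27,-20],0.8],[[0,0,0],[0,27,-20],0.8]]'; python3 st.py 4
```

```text
clock: 3.7
position: [0.5528, 0.0727, 0.0762]
ee_rot: [0.359, 0.609, -0.358, 0.61]
ft_force: [0.5, 1.3, -0.0]
grip_width: 0.197
t 3.7 tcp [552.8  72.7  76.2] chute [ 9.7 15.3 30.6] F [ 0.5  1.3 -0. ] w 0.2
toolx [ 0.001  0.    -1.   ] y [0.874 0.486 0.001] z [ 0.486 -0.874 -0.   ]
scene or 638 chute [16.5 67.4 31.6] 0.7
scene lime 144 chute [ 67.9 -38.7  21.1] 0.7
scene lime 189 chute [ 29.6 -17.1  21. ] 0.7
side or 335 chute [ 5.5 29.9 51.4] 6.4
side lime 240 chute [ 68.2 -39.   23.2] 0.9
side lime 238 chute [ 30.3 -17.1  23.3] 0.9
```

View pics/scene4.png

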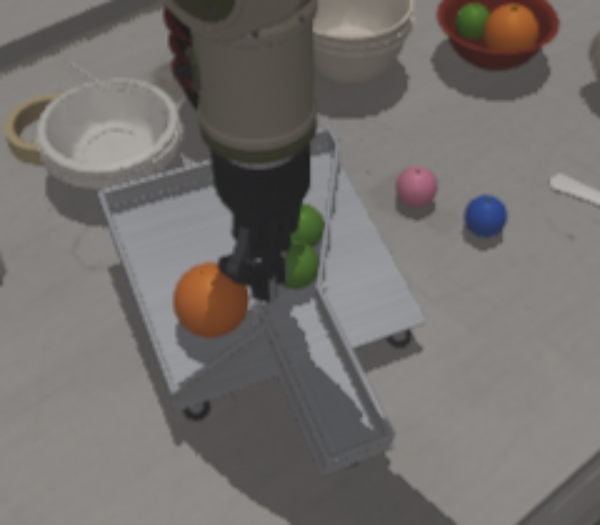

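View pics/side4.png

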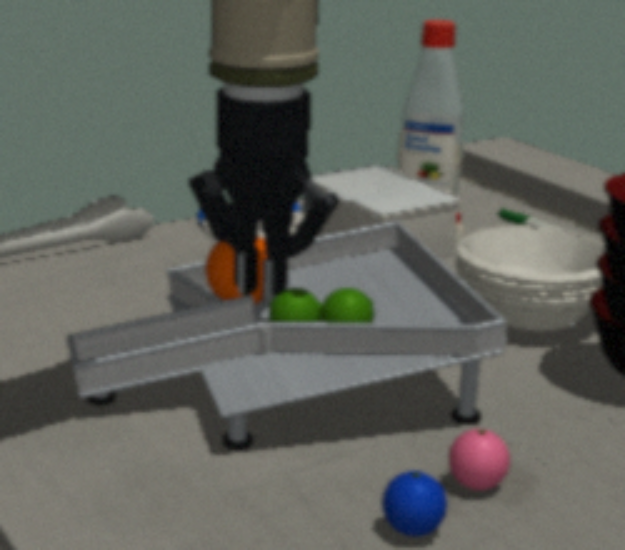

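The orange is past the nose and rolling into the bay, at scene px (210,300). The limes wait behind the fingers. I'll let the orange settle, then lift straight up.

```bash
python3 -m inch '[[[0,0,0],[0,0,0],0.8],[[0,0,0],[0,0,0],0.8],[[0,0,0],[0,0,0],0.8],[[0,0,0],[0,0,0],0.8],[[0,0,0],[-10,0,0],0.8],[[0,0,0],[-25,0,0],0.8],[[0,0,0],[-60,0,0],0.8],[[0,0,0],[-100,0,0],0.8],[[0,0,0],[-140,0,0],0.8],[[0,0,0],[-150,0,0],0.8]]'; python3 -m inch '[[[0,0,0],[0,0,0],0.8],[[0,0,0],[0,0,0],0.8],[[0,0,0],[0,0,0],0.8],[[0,0,0],[0,0,0],0.8],[[0,0,0],[0,0,0],0.8],[[0,0,0],[0,0,0],0.8],[[0,0,0],[0,0,0],0.8],[[0,0,0],[0,0,0],0.8],[[0,0,0],[0,0,0],0.8],[[0,0,0],[0,0,0],0.8]]'; python3 st.py 5
```

```text
clock: 5.05
position: [0.5539, 0.0724, 0.2304]
ee_rot: [0.36, 0.608, -0.357, 0.611]
ft_force: [1.1, -0.7, -0.3]
grip_width: 0.198
clock: 6.3
position: [0.5539, 0.0724, 0.2304]
ee_rot: [0.36, 0.608, -0.357, 0.611]
ft_force: [0.9, 0.6, -0.4]
grip_width: 0.202
t 6.3 tcp [553.9  72.4 230.4] chute [ 32.4  15.3 183.1] F [ 0.9  0.6 -0.4] w 0.2
toolx [ 0.006  0.001 -1.   ] y [0.874 0.485 0.006] z [ 0.485 -0.874  0.002]
scene or 699 chute [-4.1 90.8 31.5] 0.6
scene lime 311 chute [-86.2   3.3  21. ] 0.6
scene lime 326 chute [-130.     3.4   20.9] 0.6
side or 628 chute [-3.8 91.9 34.2] 0.9
side lime 263 chute [-86.1   4.6  23.3] 0.7
side lime 249 chute [-129.7    4.5   23.3] 0.8
```

View pics/scene5.png

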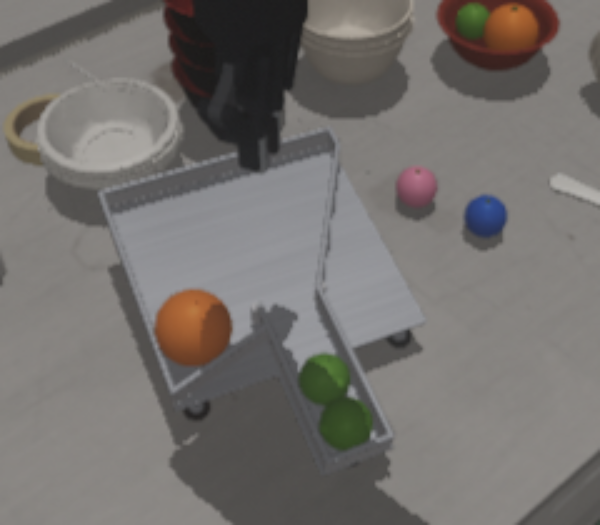

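The orange is in the bay at scene px (193,328), and both limes are at the end of the lane at (323,378) and (345,423). I'll make one check that they are at rest, then hand in.

```bash
python3 -m inch '[[[0,0,0],[0,0,0],0.8],[[0,0,0],[0,0,0],0.8],[[0,0,0],[0,0,0],0.8],[[0,0,0],[0,0,0],0.8],[[0,0,0],[0,0,0],0.8],[[0,0,0],[0,0,0],0.8],[[0,0,0],[0,0,0],0.8],[[0,0,0],[0,0,0],0.8]]' >/dev/null; python3 st.py 6; python3 -c "
from workcell import manip
print(manip.hand_in())"
```

```text
t 7.4 tcp [553.9  72.4 230.4] chute [ 32.4  15.3 183.2] F [0.7 0.1 0.5] w 0.2
toolx [ 0.006  0.001 -1.   ] y [0.874 0.485 0.006] z [ 0.485 -0.874  0.002]
scene or 700 chute [-4.1 90.7 31.6] 0.6
scene lime 311 chute [-86.5   3.4  20.9] 0.6
scene lime 326 chute [-130.1    3.6   20.9] 0.7
side or 627 chute [-3.5 91.8 34.2] 0.8
side lime 248 chute [-129.8    4.3   23.2] 0.8
side lime 265 chute [-86.    4.7  23.6] 0.8
the job is handed in; nothing more can be done
None
```

The orange is lying in the side bay and both limes are lying in the outlet lane; I handed the job in at about 7.4 s. I rolled the orange up the slope and around the left nose with the nearly closed fingertips. Once it was past the nose, it rolled into the bay by itself. I then lifted the gripper straight up, and both limes rolled down through the opening.

My last two looks, about 1 s apart, showed nothing moving. Positions along and across the slope, from the opening:

| Fruit | Measured (x, y) | Expected |
|---|---|---|
| Orange | (-4, 91) mm | bay point (-5, 90) mm |
| Lime at the lane end | (-130, 4) mm | -131 mm along the slope |
| Lime behind it | (-86, 4) mm | touching the first lime |

- **Forces and contact:** The wrist force was about 1 N at every reading. At hand-in the gripper was about 15 cm above the chute floor, touching nothing, and I did not touch the decoys or the bowl.
- **Disagreements:** The two cameras differ by 2–3 mm in height and about 1 mm sideways, close to the calibration error. During the push, one side-camera fit of the orange was off because the fingers hid part of it. I used the scene camera for that step.

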